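Hang the bin on the slat rail

ROBOT

A 6-joint arm with a two-finger parallel gripper is mounted at the origin on a cart in front of the work surface, level with it; the furniture and walls round the work are solid. World frame = base frame: x ahead of the robot, y to its left, z up, the work surface at z = 0. Lengths are in m, angles in degrees, forces in N, time in s.
With the tool pointing down it reaches from about 0.375 to 0.9 m from the base axis. Payload 3.1 kg.
Tool frame: the origin (TCP) lies on the centre line of the jaws, within the pads' length; the fingertips stand 25 mm ahead of it and the grasp point (between the pads) lies 6 mm ahead of it; z points along the fingers, y is the line along which they close (so a half turn about z gives the same grasp; the last joint's range is limited). The gripper opens to 87 mm and grips with 3 to 60 N. Pads are 19 mm wide; open, the fingers measure 117 mm over their backs; the gripper's body (75 mm by 190 mm) begins 51 mm behind the grasp point.
Start: joints at [55.491, 30.224, 82.088, -0, 67.689, -10.227], TCP at [0.257, 0.57, 0.248] pointing down, gripper open.
Joint ranges: [-176.69, 176.69], [-43.24, 126.21], [12.49, 139.97], [-82, 262], [0, 151.66], [-163.58, 163.58]. Speed limits (degrees/s): [159.86, 159.86, 180, 180, 180, 180].

INTERFACE

Orientations are given as a 3x3 rotation matrix whose columns are the frame's x, y, z axes.
In Python, from rig import * gives the robot as it stands.
- The arm moves only by the tool step_arm, never from a script. Its argument "steps" is a list of rows, each a list of 7 numbers: the shift along the tool's x, y, z normalised to -1 to 1, where 1 is 0.3 m, then the turn, a rotation vector about the tool's x, y, z normalised to -1 to 1, where 1 is 45 degrees, then the gripper's target within -1 to 1 (shut at 1, half-way at 0, fully open at -1). A call has 1 to 8 rows; each row is the pose to reach, as a shift and turn from the pose commanded when the call began, along the tool's axes at that moment; what a row does not reach only later rows make up. A row lasts 1/12 s, in which the tool goes at most 41.7 mm and 7.16 degrees, less where a joint would pass 70% of its speed; a pose out of reach is approached as far as the arm can. A call with a number of a shift or a turn outside -1 to 1 is refused whole. A call with a gripper value outside its range is refused whole. The fingers move at their own pace and stop on an object; the grip force is fixed at half the most. Time passes only in rows, so rows that repeat a pose let the fingers close. It gives the time, the measured TCP pose, the force, the opening and the grip force at its end, in the units of the state.
- read_state(): the state, without advancing time (a new reading comes with each control period).
- capture(name): name is "scene" or "top" or "wrist"; returns a dict with "image" (384x512x3 uint8, red, green, blue), "vertical_fov" (degrees; the focal length in pixels is half the picture's height over the tangent of half this angle, whatever the lens; pixels are square), "cx", "cy" (the principal point, pixels), "world_from_camera" (4x4, takes a point from camera to world coordinates); the wrist camera has in their place "T_tool_cam" (4x4, takes a point from camera to tool coordinates, whose origin is the TCP and whose axes are the flange's). Camera axes: x right, y down, z forward; pixel columns grow to the right and rows downward; lengths in m; the calibration is good to about 2 mm. A picture is of the moment at which its call begins: read the wrist's pose just before it. There is no depth.
- hand_in(): hands the job in; it is judged then, once.
The state is a dict: "time_s": time; "joint_positions": joint angles; "qvel": joint speeds; "tau": joint torques, N m; "position": TCP position; "tcp_rot": TCP orientation; "force": force on the tool from outside, world axes, zero at the start; "moment": the same for the moment, N m; "opening": opening from 0.0 (shut) to 1.0 (fully open); "grasp_force": force on a finger pad.
Only numpy, scipy, OpenCV 4.12 (cv2) and the standard library are available. Lean on these libraries where they do the work, as an engineer would, in place of code of your own. Each camera call takes 0.05 s, during which the arm holds its last target. There are 200 camera calls.

TASK

Slide the jar out from under the free place on the slat rail and leave it standing on the worktop. Then hang the green bin there, with the stud under it midway between the two catch rollers: front tilted up, put its metal tongue into the groove, lower the front and let go while the bin still leans on the rollers. Finally press the front of the bin down until it clicks level on the rail, and disturb nothing else.

Things in the scene. Friction and masses are not known exactly. Their poses are not given: they have to be found in the camera images.
- rail: Fixed slat rail, light wood, dark end caps, 185 mm high, 37 thick, front to the robot. Origin: on the worktop, at the front face, mid of the free place for the bin; x into the rail, y along it, z up. It runs from y = -170 to 250 mm. Two short hooks stick out 37 mm at y = 175 and 215 mm, z about 95 mm. The roller catch sticks out 37 mm from the face at y = 0 (72 mm wide), z = 38 to 75 mm.
- groove (a point): Lower front edge of the groove's mouth, at y = 0, 120 mm up. The level groove runs the rail's full length; its mouth is open from z = 120 to 146 mm; its aluminium edges above and below the mouth are 5 mm thick; behind them it is hollow from rail x = 5 to 32 mm, z = 110 to 162 mm.
- catch (a point): Middle of the double roller catch, level with its rollers' tops, at rail x = -27, y = 0, z = 75 mm. Two upright black rollers, 16 mm across, at y = +-13 mm, sprung: each yields outward from 3.5 N on (6 N at 5 mm). The stud under the bin must pass between them towards the rail, then they hold it. A bin let go leans on them, front about 14 degrees up; some 5 to 8 N down on its front lip seats it.
- bin: Green bin, 2 compartments, 0.13 kg, upright. Origin: mid underside; x to its back, y along its width, z up. 140 mm wide, x = -58 to 47 mm without tongue. Side walls 50 mm high, inner faces y = +-66; back wall 66 high, rear face x = 45; floor top z = 24; skirts x = 41 to 47 under its back corners; stud, 16 across, under the floor at x = 30, y = 0. Hung level, its underside is 58 mm above the worktop, its back wall 2 mm off the rail.
- tongue_tip (a point): Mid upper end of the aluminium tongue on the bin's back, at bin x = 54, y = 0, z = 93 mm. Tongue 90 mm wide: neck z = 62 to 66, from the back wall to x = 57 mm, then a lip turned up, x = 52 to 56, z = 65 to 93 mm. The lip is taller than the mouth: it enters with the front tilted up some 35 degrees. Hung level, the neck lies on the mouth's lower edge, the lip stands behind the upper one.
- fin_top (a point): Mid top of the divider fin between the compartments, at bin x = 5, y = 0, z = 76 mm: the place to grasp. The fin is 10 mm thick (y), 72 mm long (x) and rises 26 mm above the side walls.
- front_lip (a point): Mid top of the bin's flat front lip (16 mm deep, full width), at bin x = -50, y = 0, z = 44 mm: the place to press. With the bin hung level it is 102 mm above the worktop.
- jar: Loose glass jar with a yellow lid, 64 mm across, 82 mm high, standing in front of the rail at the bin's place, where it blocks the bin. Pushed higher than about 40 mm it may tip. Origin: middle of its underside.
- shaker: Loose salt shaker, 44 mm across, 90 mm high, a bystander. Origin: middle of its underside.
- mug: Loose purple mug, 84 mm across, 123 mm with its handle, 100 mm high, a bystander. Origin: middle of its underside.
Not all that is in view belongs to the job. Leave any blue, red or turquoise look-alike of the jar alone.

How it is judged (in metres and radians):
On the way, in this order (a step that is already met when the one before it is completed fails the run):
1. the jar stands upright clear of the bin's place ((y of jar in the frame of rail below -0.105 m or y of jar in the frame of rail above 0.105 m or x of jar in the frame of rail below -0.15 m) and angle between jar's own z axis and vertical below 0.15 rad and height (world z) of jar below 0.01 m and linear speed of jar below 0.02 m/s), for 0.2 s.
2. the bin hangs by its tongue in the groove, leaning on the rollers with its front up, let go (y of tongue_tip in the frame of rail between -0.015 and 0.015 m and x of tongue_tip in the frame of rail above 0.006 m and z of tongue_tip in the frame of rail above 0.142 m and angle between bin's own z axis and vertical between 0.15 and 0.5 rad and contact force between the fingers and bin below 0.1 N and linear speed of bin below 0.02 m/s and contact force between bin and rail above 0.1 N), for 0.3 s.
At the end, for the whole second after the job is handed in: The bin hangs level (within 4 degrees), tongue up behind the groove's upper edge, centred within 15 mm over the catch, at rest. The jar stands upright on the worktop, its centre over 105 mm to either side of the catch or over 150 mm in front of the rail (y of tongue_tip in the frame of rail between -0.015 and 0.015 m and x of tongue_tip in the frame of rail between 0.003 and 0.013 m and z of tongue_tip in the frame of rail between 0.146 and 0.16 m and angle between bin's own z axis and vertical below 0.07 rad and linear speed of bin below 0.02 m/s and (y of jar in the frame of rail below -0.105 m or y of jar in the frame of rail above 0.105 m or x of jar in the frame of rail below -0.15 m) and angle between jar's own z axis and vertical below 0.15 rad and height (world z) of jar below 0.01 m); the robot touches nothing.
It fails at once if the jar is knocked over (angle between jar's own z axis and vertical above 0.6 rad).
It fails at once if the salt shaker or the mug is moved more than 30 mm or knocked over (distance of any of shaker, mug from where it was at the start of the episode above 0.03 m or angle between any of shaker, mug's own z axis and vertical above 0.6 rad).
It also fails if it takes over 67 s, if anything falls off the work surface, if the arm or the gripper's body presses on something with over 40 N, if the wrist force passes 120 N, or if a joint passes its speed limit or range.

## Working session

There is one attempt and no reset: what is moved stays moved. The work goes in short steps, Python scripts to look and compute and a tool call to move; the robot and the scene stay as the last step left them, time stands still between calls to the robot, and variables do not carry over. Pictures are saved under pics/ and viewed, at most 10 in all, crops included, and the job is handed in when it is done.

Besides the shell and the picture viewer there is one more tool, called after ">>>" as name(argument=value, ...) on one line, values as JSON. step_arm: Moves the arm, as the interface text tells. Scaled input: -1 to 1 covers 0.3 m each way for a shift and 45 degrees each way for a turn. Its arguments: {"type":"object","properties":{"steps":{"type":"array"}},"required":["steps"]}

```bash
mkdir -p pics; cat > h.py <<'E'
from rig import *
import numpy as np, cv2
def save(name,fn):
    s=read_state(); c=capture(name); cv2.imwrite('pics/'+fn,c['image'][:,:,::-1])
    d=dict(fov=c['vertical_fov'],cx=c['cx'],cy=c['cy'])
    if name=='wrist':
        T=np.eye(4);T[:3,:3]=s['tcp_rot'];T[:3,3]=s['position'];W=T@np.array(c['T_tool_cam'])
    else: W=np.array(c['world_from_camera'])
    np.savez('pics/'+fn[:-4]+'.npz',W=W,**d); return c['image']
def ray(fn,u,v):
    d=np.load('pics/'+fn+'.npz');f=192/np.tan(np.radians(d['fov'])/2);W=d['W']
    r=W[:3,:3]@np.array([(u-d['cx'])/f,(v-d['cy'])/f,1]);return W[:3,3],r
def at(fn,u,v,z):
    o,r=ray(fn,u,v);return o+r*(z-o[2])/r[2]
def proj(fn,P):
    d=np.load('pics/'+fn+'.npz');f=192/np.tan(np.radians(d['fov'])/2);W=d['W']
    p=(np.asarray(P)-W[:3,3])@W[:3,:3];return np.stack([d['cx']+f*p[...,0]/p[...,2],d['cy']+f*p[...,1]/p[...,2]],-1)
E
python3 - <<'E'
from h import *
a=save('scene','s0.png');b=save('top','t0.png')
for f in 's0','t0':
    d=np.load(f'pics/{f}.npz');print(d['W'].round(3),d['fov'])
s=read_state();print(s['position'],s['tcp_rot'],s['force'],s['time_s'])
E
```

```text
[[ 0.694 -0.423  0.583 -0.187]
 [-0.72  -0.408  0.561 -0.644]
 [ 0.    -0.809 -0.588  0.862]
 [ 0.     0.     0.     1.   ]] 45.81964500507506
[[ 1.900e-02 -9.860e-01  1.630e-01  2.720e-01]
 [-1.000e+00 -1.900e-02  4.000e-03  6.100e-02]
 [-1.000e-03 -1.630e-01 -9.870e-01  1.672e+00]
 [ 0.000e+00  0.000e+00  0.000e+00  1.000e+00]] 42.268458610010406
[0.25665315 0.56920098 0.24664779] [[-9.11521355e-01  4.11251269e-01 -1.10090705e-03]
 [ 4.11252607e-01  9.11519966e-01 -1.62654865e-03]
 [ 3.34578554e-04 -1.93538473e-03 -9.99998071e-01]] [ 0.06294255  0.38550523 -0.66549701] 0.1
```

View pics/s0.png

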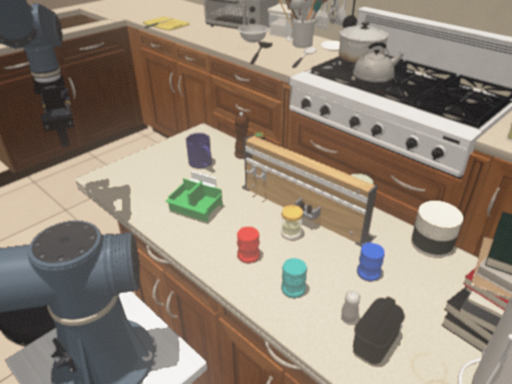

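View pics/t0.png

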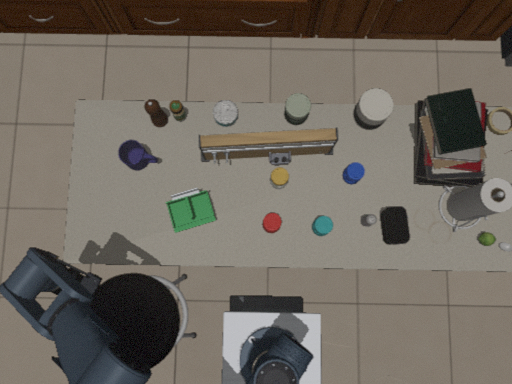

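```bash
python3 - <<'E'
from h import *
a=cv2.imread('pics/t0.png')[120:240,155:355];b=cv2.imread('pics/s0.png')[125:275,160:380]
cv2.imwrite('pics/t0c.png',cv2.resize(a,None,fx=4,fy=4,interpolation=cv2.INTER_CUBIC))
cv2.imwrite('pics/s0c.png',cv2.resize(b,None,fx=3.6,fy=3.6,interpolation=cv2.INTER_CUBIC))
E
```

```text
(no output)
```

View pics/t0c.png

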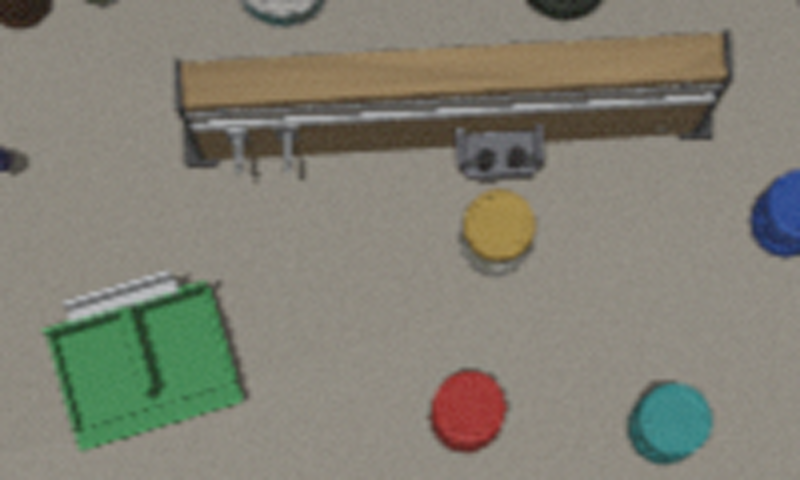

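View pics/s0c.png

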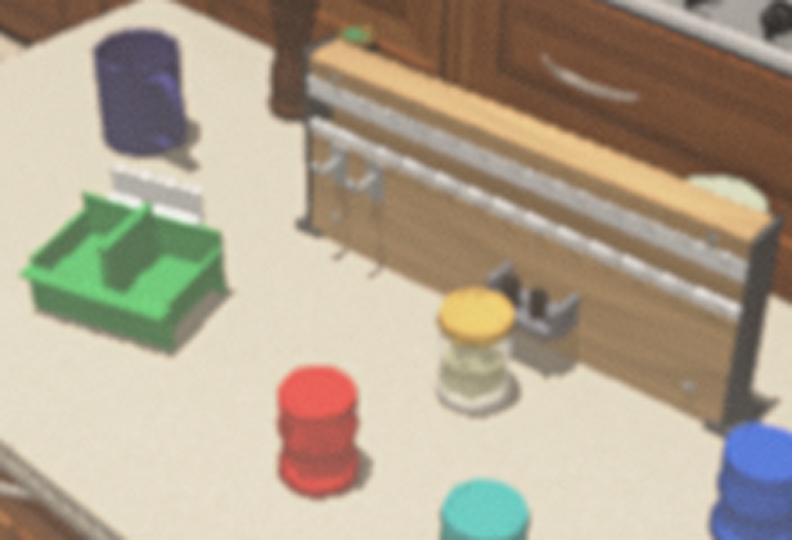

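The top crop shows the rail's front top edge (183,108)-(727,80), rollers at (486,158)/(517,157), the jar lid at (499,224), and the bin corners. The scene crop shows the same things obliquely, and nothing stands between the jar and the right side of the rail.

```bash
cat > fit.py <<'E'
from h import *
from scipy.optimize import least_squares
T=lambda u,v:('t0',155+u/4,120+v/4)
S=lambda u,v:('s0',160+u/3.6,125+v/3.6)
def pose(p,P):
    c,s=np.cos(p[2]),np.sin(p[2]);P=np.array(P)/1000
    return np.array([p[0]+c*P[0]-s*P[1],p[1]+s*P[0]+c*P[1],P[2]])
def fit(obs,p0):
    f=lambda p:np.concatenate([proj(o[0],pose(p,P))-o[1:] for o,P in obs])
    r=least_squares(f,p0);return r.x,r.fun.round(1)
if __name__=='__main__':
    rail,e=fit([(T(183,108),(0,250,185)),(T(727,80),(0,-170,185)),(T(486,158),(-27,13,75)),(T(517,157),(-27,-13,75)),
     (S(313,68),(0,250,185)),(S(752,240),(0,-170,185)),(S(511,285),(-27,13,75)),(S(539,293),(-27,-13,75))],[.5,0,0]);print(rail,np.degrees(rail[2]),e)
    b,e=fit([(T(83,450),(-58,70,44)),(T(246,402),(-58,-70,44)),(T(47,330),(45,70,66)),(T(213,284),(45,-70,66)),(T(155,392),(-31,0,76)),
     (S(25,272),(-58,70,44)),(S(172,324),(-58,-70,44)),(S(84,195),(45,70,66)),(S(221,238),(45,-70,66)),(S(112,172),(54,45,93)),(S(203,190),(54,-45,93)),(S(104,246),(-31,0,76))],[.35,.3,0]);print(b,np.degrees(b[2]),e)
    j,e=fit([(T(499,224),(0,0,82)),(S(476,316),(0,0,82))],[.4,0,0]);print(j,e)
    for n,u,v in(('red',468,410),('teal',672,420),('blue',795,210)):print(n,at(*T(u,v),.082))
    print('mug',at('t0',133,155,.1),'mughandle',at('t0',158,160,.05),'shaker',at('t0',369,219,.09))
    c,s=np.cos(rail[2]),np.sin(rail[2]);print('jar in rail',np.array([[c,s],[-s,c]])@(j[:2]-rail[:2]))
E
python3 fit.py
```

```text
[ 0.67338696 -0.01965396  0.07454992] 4.271395598578151 [ 0.3  0.1  0.3 -0.2  0.3  0.1  0.4 -0.1 -1.4 -3.2  0.3  0.5  0.2 -0.4
 -0.   0.9]
[0.47730763 0.26849667 0.32070817] 18.375224344616992 [ 0.5  0.4  0.7 -0.2 -0.2 -0.2 -0.6 -1.3 -0.5 -0.3 -1.4  1.6 -2.1 -0.3
  0.5 -0.4  1.4 -1.2  0.3 -0.8  0.3  1.2  0.3  1.3]
[ 0.58852366 -0.01952714  0.        ] [ 0.2  0.2 -0.  -0.4]
red [0.43659671 0.00455289 0.082     ]
teal [ 0.43166108 -0.15915029  0.082     ]
blue [ 0.6054454  -0.26017812  0.082     ]
mug [0.64614929 0.4594866  0.1       ] mughandle [0.64246068 0.38750424 0.05      ] shaker [ 0.45290139 -0.30519494  0.09      ]
jar in rail [-0.08461814  0.00644716]
```

```bash
cat > plan.py <<'E'
from h import *
from scipy.spatial.transform import Rotation as R
rail=np.array([0.6734,-0.0197]);ry=0.0745
def rw(x,y,z,o=None,yaw=None):
    o=rail if o is None else o; a=ry if yaw is None else yaw
    return np.array([o[0]+np.cos(a)*x-np.sin(a)*y,o[1]+np.sin(a)*x+np.cos(a)*y,z])
def tool(yaw,fwd):  # tool y along frame +y, fingers tilted fwd deg (tips ahead); x=y cross z
    f=np.radians(fwd);z=R.from_euler('z',yaw).apply([np.sin(f),0,-np.cos(f)]);y=R.from_euler('z',yaw).apply([0,1,0])
    return np.stack([np.cross(y,z),y,z],1)
def plan(wps,start=None):
    s=read_state();p,r=(np.array(s['position']),np.array(s['tcp_rot'])) if start is None else start
    for P,Q in wps:
        d=r.T@(np.array(P)-p)/.3; w=np.degrees(R.from_matrix(r.T@Q).as_rotvec())/45
        print((np.concatenate([d,w])).round(3).tolist(),'rows>=%.1f'%max(np.linalg.norm(d)*.3/.0417,np.linalg.norm(w)*45/7.16)); p,r=np.array(P),Q
E
python3 - <<'E'
from plan import *
J=np.array([.5885,-.0195]);T=tool(ry,0)
s=read_state();p0=np.array(s['position'])
a=np.array([*J,.2])
plan([(p0+(a-p0)/3,T),(p0+(a-p0)*2/3,T),(a,T),([*J,.054],T)])
t=rw(-.085,.13,.054);print(t);plan([(t,T),(t+[0,0,.2],T)],(np.array([*J,.054]),T))
E
```

```text
[-0.605, -0.444, 0.052, -0.002, -0.001, -0.634] rows>=5.4
[-0.319, -0.68, 0.052, 0.0, 0.0, 0.0] rows>=5.4
[-0.319, -0.68, 0.052, 0.0, 0.0, 0.0] rows>=5.4
[0.0, 0.0, 0.487, 0.0, 0.0, 0.0] rows>=3.5
[0.57895973 0.10361276 0.054     ]
[0.001, 0.412, 0.0, 0.0, 0.0, 0.0] rows>=3.0
[0.0, 0.0, -0.667, 0.0, 0.0, 0.0] rows>=4.8
```

>>> step_arm(steps=[[-0.605,-0.444,0.052,0,0,-0.634,-1],[-0.605,-0.444,0.052,0,0,-0.634,-1],[-0.605,-0.444,0.052,0,0,-0.634,-1],[-0.605,-0.444,0.052,0,0,-0.634,-1],[-0.605,-0.444,0.052,0,0,-0.634,-1],[-0.605,-0.444,0.052,0,0,-0.634,-1],[-0.605,-0.444,0.052,0,0,-0.634,-1]])

```text
time_s: 0.68
position: [0.3693, 0.3694, 0.2312]
tcp_rot: [[-0.998, -0.069, -0.001], [-0.069, 0.998, -0.003], [0.001, -0.003, -1.0]]
force: [-0.4, -0.7, -0.9]
opening: 1.0
grasp_force: 0.0
```

>>> step_arm(steps=[[-0.319,-0.68,0.052,0,0,0,-1],[-0.319,-0.68,0.052,0,0,0,-1],[-0.319,-0.68,0.052,0,0,0,-1],[-0.319,-0.68,0.052,0,0,0,-1],[-0.319,-0.68,0.052,0,0,0,-1],[-0.319,-0.68,0.052,0,0,0,-1],[-0.319,-0.68,0.052,0,0,0,-1]])

```text
time_s: 1.27
position: [0.4806, 0.1746, 0.216]
tcp_rot: [[-0.998, -0.069, 0.001], [-0.069, 0.998, -0.001], [-0.001, -0.001, -1.0]]
force: [0.3, 1.3, -0.3]
opening: 1.0
grasp_force: 0.0
```

>>> step_arm(steps=[[-0.319,-0.68,0.052,0,0,0,-1],[-0.319,-0.68,0.052,0,0,0,-1],[-0.319,-0.68,0.052,0,0,0,-1],[-0.319,-0.68,0.052,0,0,0,-1],[-0.319,-0.68,0.052,0,0,0,-1],[-0.319,-0.68,0.052,0,0,0,-1],[-0.319,-0.68,0.052,0,0,0,-1]])

```text
time_s: 1.85
position: [0.5911, -0.0215, 0.2003]
tcp_rot: [[-0.997, -0.071, 0.002], [-0.071, 0.997, -0.001], [-0.002, -0.001, -1.0]]
force: [0.5, 1.1, 0.1]
opening: 0.996
grasp_force: 0.0
```

```bash
python3 - <<'E'
from plan import *
s=read_state();print(s['position'],s['tcp_rot'])
a=save('wrist','w1.png')
cv2.imwrite('pics/w1.png',cv2.resize(a[:,:,::-1],(768,576)))
J=np.array([.5885,-.0195]);T=tool(ry,0);plan([([*J,.054],T)])
print(proj('w1',[[*J,.082],[*J,0],rw(-.027,.013,.075),rw(-.027,-.013,.075),rw(0,0,.12)])*1.5)
E
```

```text
[ 0.59111886 -0.02149672  0.2003033 ] [[-9.97495878e-01 -7.06956589e-02  2.02428044e-03]
 [-7.06973228e-02  9.97497522e-01 -7.62518977e-04]
 [-1.96530794e-03 -9.03720744e-04 -9.99997660e-01]]
[0.002, -0.001, 0.487, 0.001, -0.001, -0.003] rows>=3.5
[[379.15673387 286.35537848]
 [378.47403105 261.69965134]
 [389.23088449 369.11253835]
 [349.6070256  369.28949737]
 [368.62480787 446.29553644]]
```

View pics/w1.png

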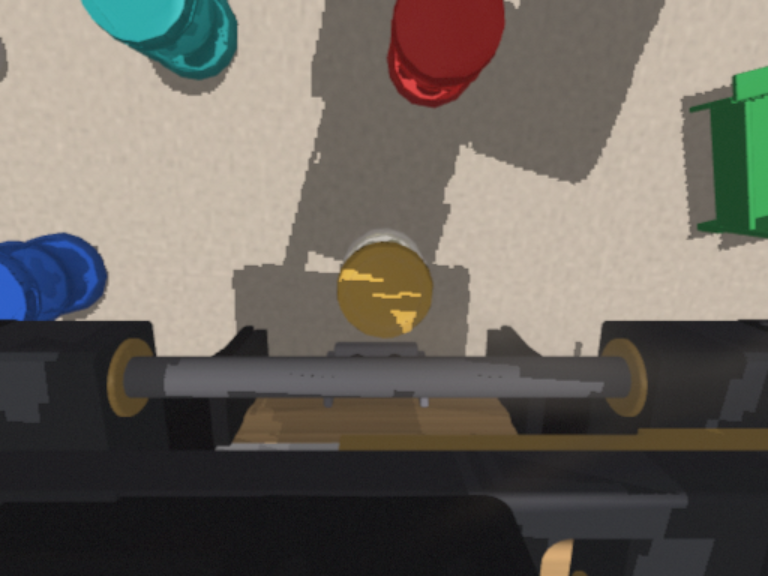

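The wrist view shows the jar lid centred at (384,289), against a prediction of (379,286), so it is about 3 mm off. I descend, grip, slide it left and release.

>>> step_arm(steps=[[0.0,0.01,0.13,0,0,0,-1],[0.0,0.01,0.25,0,0,0,-1],[0.0,0.01,0.37,0,0,0,-1],[0.0,0.01,0.487,0,0,0,-1],[0.0,0.01,0.487,0,0,0,-1],[0.0,0.01,0.487,0,0,0,1],[0.0,0.01,0.487,0,0,0,1],[0.0,0.01,0.487,0,0,0,1]])

```text
time_s: 2.57
position: [0.5902, -0.0155, 0.0575]
tcp_rot: [[-0.997, -0.075, 0.005], [-0.075, 0.997, -0.001], [-0.005, -0.001, -1.0]]
force: [-0.0, -0.6, 0.7]
opening: 0.854
grasp_force: 0.0
```

>>> step_arm(steps=[[0,0,0,0,0,0,1],[0,0,0,0,0,0,1],[0,0,0,0,0,0,1],[0,0,0,0,0,0,1]])

```text
time_s: 2.9
position: [0.5899, -0.0164, 0.0571]
tcp_rot: [[-0.997, -0.074, 0.004], [-0.074, 0.997, -0.001], [-0.004, -0.001, -1.0]]
force: [-0.6, 0.6, 7.1]
opening: 0.704
grasp_force: 30.0
```

>>> step_arm(steps=[[0,0.06,-0.005,0,0,0,1],[0,0.13,-0.005,0,0,0,1],[0,0.2,-0.005,0,0,0,1],[0,0.27,-0.005,0,0,0,1],[0,0.34,-0.005,0,0,0,1],[0,0.4,-0.005,0,0,0,1],[0,0.43,-0.005,0,0,0,1],[0,0.43,-0.005,0,0,0,1]])

```text
time_s: 3.57
position: [0.5792, 0.1146, 0.0572]
tcp_rot: [[-0.997, -0.075, 0.002], [-0.075, 0.997, 0.001], [-0.002, 0.001, -1.0]]
force: [-0.7, 4.9, 4.0]
opening: 0.699
grasp_force: 30.0
```

>>> step_arm(steps=[[0,0,0.005,0,0,0,1],[0,0,0.005,0,0,0,-1],[0,0,0.005,0,0,0,-1],[0,0,0.005,0,0,0,-1],[0,0,0.005,0,0,0,-1],[0,0,0.005,0,0,0,-1],[0,0,0.005,0,0,0,-1]])

```text
time_s: 4.15
position: [0.5789, 0.112, 0.0543]
tcp_rot: [[-0.997, -0.073, -0.001], [-0.073, 0.997, -0.0], [0.001, -0.0, -1.0]]
force: [0.1, 0.2, 0.3]
opening: 0.981
grasp_force: 0.0
```

```bash
python3 - <<'E'
from plan import *
b=np.array([.4773,.2685]);by=.3207
G=tool(by,30); g=lambda x,z:rw(x,0,z,b,by)-.006*G[:,2]
s=read_state();print(s['position'],s['force']);p=np.array(s['position'])
up=p+[-.02,.03,.2]
pre=g(-5e-3,.062)-.12*G[:,2]
plan([(p+[0,0,.16],tool(ry,0)),(pre,G),(g(-.005,.062),G)]);print(pre)
E
```

```text
[0.57888167 0.11198234 0.05433009] [0.14044732 0.18151735 0.26443945]
[0.0, -0.0, -0.533, -0.0, -0.001, -0.001] rows>=3.8
[0.519, 0.49, 0.144, -0.082, -0.663, -0.306] rows>=5.2
[-0.0, -0.0, 0.4, 0.0, 0.0, 0.0] rows>=2.9
[0.41276698 0.2470643  0.1711192 ]
```

>>> step_arm(steps=[[0,0,-0.13,0,0,0,-1],[0,0,-0.26,0,0,0,-1],[0,0,-0.4,0,0,0,-1],[0,0,-0.533,0,0,0,-1],[0,0,-0.533,0,0,0,-1],[0,0,-0.533,0,0,0,-1]])

```text
time_s: 4.65
position: [0.5807, 0.1124, 0.2175]
tcp_rot: [[-0.997, -0.074, 0.007], [-0.074, 0.997, -0.0], [-0.007, -0.001, -1.0]]
force: [-0.8, -0.4, -0.9]
opening: 1.004
grasp_force: 0.0
```

>>> step_arm(steps=[[0.519,0.49,0.144,-0.082,-0.663,-0.306,0],[0.519,0.49,0.144,-0.082,-0.663,-0.306,0],[0.519,0.49,0.144,-0.082,-0.663,-0.306,0],[0.519,0.49,0.144,-0.082,-0.663,-0.306,0],[0.519,0.49,0.144,-0.082,-0.663,-0.306,0],[0.519,0.49,0.144,-0.082,-0.663,-0.306,0],[0.519,0.49,0.144,-0.082,-0.663,-0.306,0],[0.519,0.49,0.144,-0.082,-0.663,-0.306,0]])

```text
time_s: 5.32
position: [0.4012, 0.2501, 0.1686]
tcp_rot: [[-0.833, -0.32, 0.452], [-0.28, 0.948, 0.154], [-0.478, 0.002, -0.878]]
force: [-1.1, -0.8, 0.4]
opening: 0.53
grasp_force: 0.0
```

```bash
python3 - <<'E'
from plan import *
s=read_state();print(s['position'],s['tcp_rot'])
a=save('wrist','w2.png');save('top','t2.png')
cv2.imwrite('pics/w2.png',cv2.resize(a[:,:,::-1],(768,576)))
b=np.array([.4773,.2685]);by=.3207
q=lambda x,y,z:rw(x/1e3,y/1e3,z/1e3,b,by)
print((proj('w2',[q(-31,0,76),q(41,0,76),q(-58,70,44),q(-58,-70,44),q(54,45,93),q(54,-45,93),q(45,70,66),q(45,-70,66)])*1.5).round())
E
```

```text
[0.40118221 0.25005052 0.16862135] [[-0.83253664 -0.31970678  0.45240503]
 [-0.28007466  0.94751508  0.15418612]
 [-0.47795493  0.00165841 -0.87838279]]
[[364. 292.]
 [366. 369.]
 [484. 221.]
 [245. 221.]
 [432. 401.]
 [299. 401.]
 [465. 361.]
 [267. 361.]]
```

View pics/w2.png

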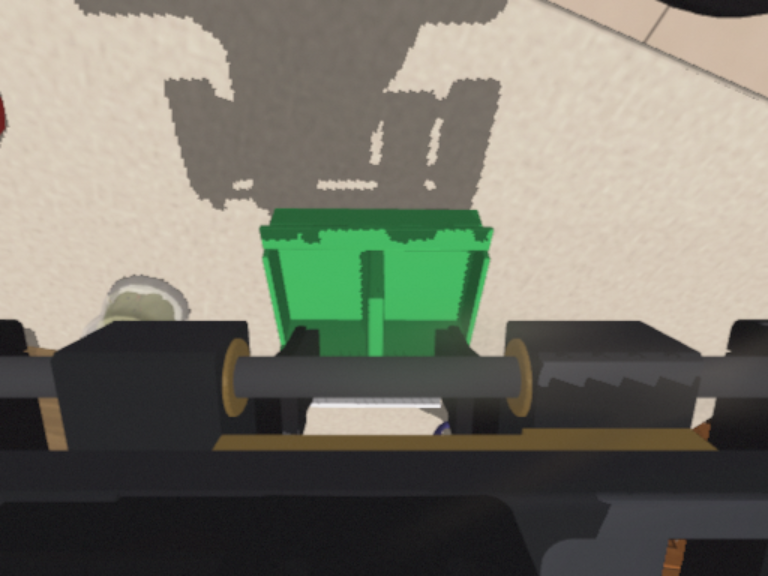

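The view shows the bin's lip corners at (261,227)/(494,227), the fin's front top at (376,297), and the tongue at (315,403)-(443,403). I refit from these.

```bash
python3 - <<'E'
from plan import *
from fit import fit
W=lambda u,v:('w2',u/1.5,v/1.5)
b,e=fit([(W(261,227),(-58,70,44)),(W(494,227),(-58,-70,44)),(W(376,297),(-31,0,76)),(W(315,403),(54,-45,93)),(W(443,403),(54,45,93))][2:]+[(W(494,227),(-58,70,44)),(W(261,227),(-58,-70,44))],[.477,.268,.32]);print(b,e)
s=read_state();print(s['position'],s['tcp_rot'][:,2],s['opening'])
b[2]=(b[2]+.3207)/2
G=tool(b[2],30); g=lambda x,z:rw(x,0,z,b[:2],b[2])-.006*G[:,2]
plan([(g(-.005,.062)-.06*G[:,2],G),(g(-.005,.062),G)]);print(b)
E
```

```text
[0.4787111  0.27735571 0.33026257] [ 1.1  0.1 -1.7  1.   0.7  0.5  1.  -0.6 -1.3  0.4]
[0.41032747 0.24945178 0.17182936] [ 0.46773793  0.15217288 -0.87066908] 0.5107676314474653
[-0.017, 0.016, 0.211, -0.007, -0.012, -0.004] rows>=1.5
[0.0, -0.0, 0.2, 0.0, 0.0, 0.0] rows>=1.4
[0.4787111  0.27735571 0.32548128]
```

>>> step_arm(steps=[[-0.017,0.01,0.1,-0.007,-0.012,-0.004,0],[-0.017,0.01,0.2,-0.007,-0.012,-0.004,0],[-0.017,0.01,0.3,-0.007,-0.012,-0.004,0],[-0.017,0.01,0.41,-0.007,-0.012,-0.004,0],[-0.017,0.01,0.41,-0.007,-0.012,-0.004,0],[-0.017,0.01,0.41,-0.007,-0.012,-0.004,0]])

```text
time_s: 5.92
position: [0.4961, 0.282, 0.0947]
tcp_rot: [[-0.843, -0.316, 0.435], [-0.281, 0.949, 0.145], [-0.458, -0.0, -0.889]]
force: [-0.7, 0.3, -0.4]
opening: 0.502
grasp_force: 0.0
```

```bash
python3 - <<'E'
from plan import *
s=read_state();print(s['position'],s['force'],s['opening'])
a=save('wrist','w3.png');b=save('top','t3.png');
A=cv2.resize(a[130:280,130:380,::-1],(750,450));B=cv2.resize(cv2.imread('pics/t2.png')[150:240,140:340],(330,148))
B=np.hstack([B,np.zeros((148,420,3),np.uint8)])
cv2.imwrite('pics/m3.png',np.vstack([A,B]))
E
```

```text
[0.49611596 0.28204263 0.09467905] [-0.69604446  0.31308865 -0.42323426] 0.5015981790622297
```

View pics/m3.png

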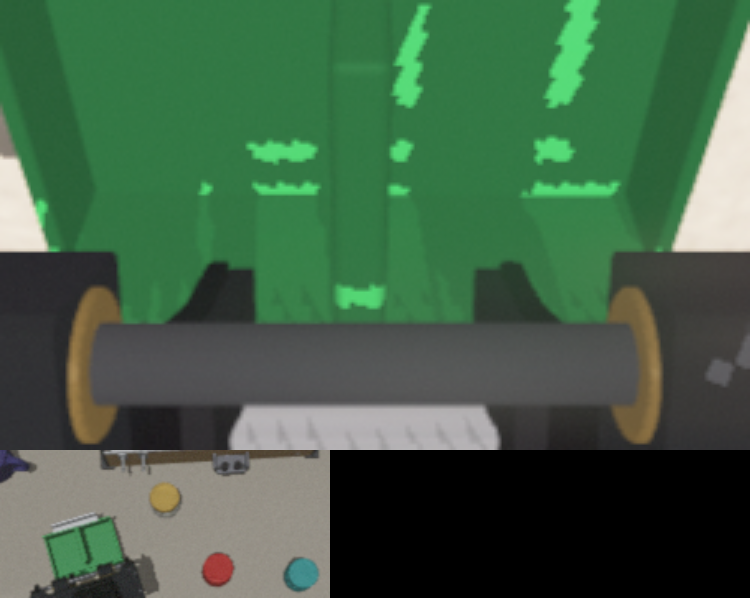

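```bash
python3 - <<'E'
from plan import *
s=read_state();print(s['time_s'],s['position'],s['tcp_rot'],s['force'],s['qvel'].__repr__(),s['joint_positions'])
E
```

```text
6.0167 [0.49446285 0.28176172 0.09570794] [[-8.43421114e-01 -3.15805724e-01  4.34634983e-01]
 [-2.80635280e-01  9.48823857e-01  1.44834832e-01]
 [-4.58131710e-01  1.82845004e-04 -8.88884302e-01]] [-0.87697558  1.14971145  0.04227659] array([ 0.40316027, -1.53484393,  1.29927209, -4.67349209,  0.09586595,
        4.84079323]) [ 1.84284589e+01  3.67308856e+01  1.16002177e+02  6.23318458e+01
  6.87631487e-04 -1.52310160e+02]
```

```bash
python3 - <<'E'
from plan import *
b=np.array([.4787,.2745]);by=.324
G=tool(by,12); g=lambda x,z:rw(x,0,z,b,by)-.006*G[:,2]
t=g(-.02,.061)
s=read_state();p=np.array(s['position'])
plan([(p+[-.01,0,.08],tool(by,20)),(t+[0,0,.1],G),(t,G)]);print(t)
E
```

```text
[-0.094, 0.011, -0.252, -0.001, 0.161, -0.003] rows>=1.9
[0.101, -0.017, -0.005, -0.0, 0.178, 0.0] rows>=1.1
[0.069, 0.0, 0.326, 0.0, 0.0, 0.0] rows>=2.4
[0.45855805 0.26773563 0.06686889]
```

>>> step_arm(steps=[[-0.03,0,-0.1,0,0.02,0,0],[-0.06,0,-0.2,0,0.06,0,0],[-0.094,0.01,-0.3,0,0.12,0,0],[-0.094,0.01,-0.3,0,0.2,0,0],[-0.094,0.01,-0.3,0,0.25,0,0],[-0.094,0.01,-0.3,0,0.3,0,0],[-0.094,0.01,-0.3,0,0.3,0,0],[-0.094,0.01,-0.3,0,0.3,0,0]])

```text
time_s: 6.68
position: [0.4809, 0.2802, 0.1939]
tcp_rot: [[-0.919, -0.317, 0.236], [-0.307, 0.949, 0.077], [-0.248, -0.002, -0.969]]
force: [0.3, 0.3, 0.7]
opening: 0.5
grasp_force: 0.0
```

```bash
python3 - <<'E'
from plan import *
b=np.array([.4787,.2745]);by=.324
G=tool(by,12); g=lambda x,z:rw(x,0,z,b,by)-.006*G[:,2]
t=g(-.02,.061)
s=read_state();print(s['joint_positions'],s['qvel'],s['position'],s['tcp_rot'][:,2])
plan([(t+[0,0,.1],G),(t,G)]);print(t)
E
```

```text
[ 18.82576704  25.27277119 105.02120938  -0.34513568  35.33704237
 -89.39854008] [ 0.23459518  2.71146699  4.62399476  5.90716421 -5.67525349 -5.46042948] [0.48091956 0.28020103 0.19388927] [ 0.2360203   0.07678538 -0.96870967]
[0.104, -0.016, 0.066, -0.003, 0.053, -0.002] rows>=0.9
[0.069, 0.0, 0.326, 0.0, 0.0, 0.0] rows>=2.4
[0.45855805 0.26773563 0.06686889]
```

>>> step_arm(steps=[[0.104,-0.014,0.066,0,0.053,0,0],[0.104,-0.014,0.066,0,0.053,0,0],[0.104,-0.014,0.066,0,0.053,0,0],[0.104,-0.014,0.066,0,0.053,0,0]])

```text
time_s: 7.02
position: [0.454, 0.2681, 0.1627]
tcp_rot: [[-0.929, -0.318, 0.188], [-0.311, 0.948, 0.064], [-0.198, 0.001, -0.98]]
force: [0.5, 0.5, 0.4]
opening: 0.498
grasp_force: 0.0
```

```bash
python3 - <<'E'
from plan import *
b=np.array([.4787,.275]);by=.324
G=tool(by,12); g=lambda x,z:rw(x,0,z,b,by)-.006*G[:,2]
t=g(-.02,.061)
s=read_state();print(s['joint_positions'],s['position'],s['tcp_rot'][:,2])
plan([(t,G)]);print(t)
E
```

```text
[ 18.36811894  27.09996925 108.6004151    0.13532312  32.86169787
 -90.26943351] [0.45403431 0.26809417 0.16272619] [ 0.18779982  0.063707   -0.9801391 ]
[0.049, -0.005, 0.316, 0.001, -0.012, -0.001] rows>=2.3
[0.45855805 0.26823563 0.06686889]
```

>>> step_arm(steps=[[0.049,-0.005,0.1,0,-0.01,0,0],[0.049,-0.005,0.2,0,-0.01,0,0],[0.049,-0.005,0.3,0,-0.01,0,0],[0.049,-0.005,0.318,0,-0.01,0,0],[0.049,-0.005,0.318,0,-0.01,0,0],[0.049,-0.005,0.318,0,-0.01,0,1],[0.049,-0.005,0.318,0,-0.01,0,1],[0.049,-0.005,0.318,0,-0.01,0,1]])

```text
time_s: 7.68
position: [0.4593, 0.2687, 0.0686]
tcp_rot: [[-0.927, -0.319, 0.198], [-0.312, 0.948, 0.067], [-0.209, 0.001, -0.978]]
force: [0.4, -0.3, 0.2]
opening: 0.355
grasp_force: 0.0
```

>>> step_arm(steps=[[0,0,0,0,0,0,1],[0,0,0,0,0,0,1],[0,0,0,0,0,0,1],[0,0,0,0,0,0,1]])

```text
time_s: 8.02
position: [0.4587, 0.2684, 0.0676]
tcp_rot: [[-0.928, -0.318, 0.196], [-0.311, 0.948, 0.067], [-0.207, 0.001, -0.978]]
force: [-1.7, -0.1, 5.1]
opening: 0.112
grasp_force: 30.0
```

```bash
python3 - <<'E'
from plan import *
s=read_state();print(s['position'],s['tcp_rot'],s['opening'],s['joint_positions'][4])
a=save('wrist','w4.png')
cv2.imwrite('pics/w4.png',cv2.resize(a[:,:,::-1],(768,576)))
E
```

```text
[0.45868629 0.26843648 0.06755727] [[-0.92764286 -0.31793694  0.19594597]
 [-0.31085706  0.94811134  0.06672905]
 [-0.20699422  0.00098953 -0.97834166]] 0.11237144385073314 18.424524655952972
```

View pics/w4.png

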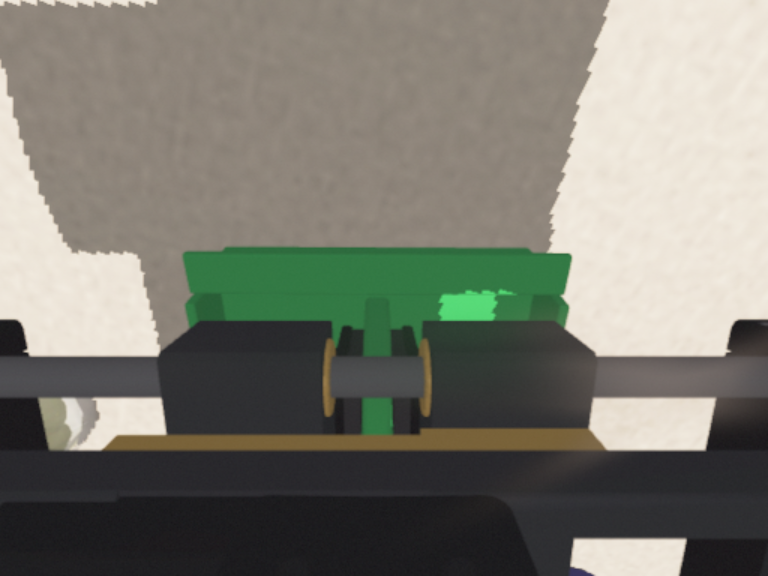

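Gripped: the opening of 9.8 mm equals the fin thickness. The lip corners are at (184,253)/(571,253), its rear edge at v=293, and the fin front at (377,298). I fit the bin in the tool frame.

```bash
cat > bt.py <<'E'
from plan import *
from fit import fit
W=lambda u,v:('w4',u/1.5,v/1.5)
b,e=fit([(W(571,253),(-58,70,44)),(W(184,253),(-58,-70,44)),(W(566,294),(-42,70,44)),(W(190,294),(-42,-70,44)),(W(377,298),(-31,0,76))],[.477,.268,.32])
P=np.array([0.45868629,0.26843648,0.06755727]);Q=np.array([[-0.92764286,-0.31793694,0.19594597],[-0.31085706,0.94811134,0.06672905],[-0.20699422,0.00098953,-0.97834166]])
Bp=np.array([b[0],b[1],0]);BR=R.from_euler('z',b[2]).as_matrix()
# tool in bin
tp=BR.T@(P-Bp);tR=BR.T@Q
def tcp(x,z,th,y=0):  # bin origin in rail frame, front up th deg
    M=R.from_euler('z',ry).as_matrix()@R.from_euler('y',th,degrees=True).as_matrix()
    return rw(x,y,z)+M@tp, M@tR
if __name__=='__main__':
    print(b,e,tp,R.from_matrix(tR).as_euler('xyz',degrees=True))
    p1=P+[0,0,.2]
    w=[(p1,Q)]; s=tcp(-.15,.2,15); 
    plan(w+[(np.array(p1)*.5+np.array(s[0])*.5,tcp(0,0,0)[1]),s,tcp(-.14,.09,35)])
    print(s[0],tcp(-.14,.09,35))
E
python3 bt.py
```

```text
[0.47469873 0.27433562 0.32183498] [ 3.9 -9.3 -3.9 -9.4  1.3 -9.1 -2.1 -9.1  0.7 38.3] [-0.01705625 -0.00053139  0.06755727] [ 179.94204875   11.94626401 -179.91356659]
[-0.138, 0.001, -0.652, 0.0, 0.0, 0.0] rows>=4.8
[0.052, -0.509, -0.015, 0.065, -0.0, 0.308] rows>=3.7
[-0.071, -0.507, 0.011, -0.0, 0.333, 0.0] rows>=3.7
[-0.133, -0.001, 0.375, -0.001, 0.444, 0.001] rows>=2.9
[ 0.52486286 -0.03131941  0.2696698 ] (array([ 0.55853675, -0.02880605,  0.15512274]), array([[-0.91747491, -0.07526828, -0.39060781],
       [-0.0699586 ,  0.9971617 , -0.02782685],
       [ 0.39159363,  0.00179593, -0.92013651]]))
```

```bash
sed -i "s/,(W(377,298),(-31,0,76))\]/]/" bt.py; python3 bt.py; python3 - <<'E'
from h import *
c=cv2.imread('pics/w4.png')
print([c[v,377].tolist() for v in range(285,325,4)])
E
```

```text
[0.47991012 0.27619421 0.32182917] [ 2.   0.5 -1.6  0.5 -0.4 -0.2  0.  -0.1] [-0.02258795 -0.00064629  0.06755727] [ 179.94204875   11.94626401 -179.91323374]
[-0.138, 0.001, -0.652, 0.0, 0.0, 0.0] rows>=4.8
[0.06, -0.507, -0.019, 0.065, -0.0, 0.308] rows>=3.7
[-0.063, -0.507, 0.007, -0.0, 0.333, 0.0] rows>=3.7
[-0.135, -0.001, 0.369, -0.001, 0.444, 0.001] rows>=2.8
[ 0.51954302 -0.03183168  0.2711015 ] (array([ 0.55402657, -0.02925789,  0.15829559]), array([[-0.91747448, -0.07527303, -0.3906079 ],
       [-0.06996427,  0.99716133, -0.02782566],
       [ 0.39159363,  0.00179926, -0.92013651]]))
[[68, 121, 49], [69, 122, 51], [66, 118, 50], [65, 114, 47], [62, 108, 47], [61, 106, 45], [62, 108, 46], [62, 108, 46], [62, 107, 46], [64, 108, 49]]
```

>>> step_arm(steps=[[-0.02,0,-0.07,0,0,0,1],[-0.04,0,-0.19,0,0,0,1],[-0.07,0,-0.32,0,0,0,1],[-0.1,0,-0.45,0,0,0,1],[-0.12,0,-0.57,0,0,0,1],[-0.138,0,-0.652,0,0,0,1],[-0.138,0,-0.652,0,0,0,1],[-0.138,0,-0.652,0,0,0,1]])

```text
time_s: 8.73
position: [0.4589, 0.2683, 0.268]
tcp_rot: [[-0.927, -0.319, 0.197], [-0.312, 0.948, 0.067], [-0.208, 0.001, -0.978]]
force: [-0.5, -0.2, -2.0]
opening: 0.115
grasp_force: 30.0
```

>>> step_arm(steps=[[0.01,-0.08,-0.003,0.012,0,0.05,1],[0.02,-0.19,-0.007,0.025,0,0.12,1],[0.04,-0.3,-0.012,0.04,0,0.19,1],[0.05,-0.41,-0.016,0.054,0,0.25,1],[0.06,-0.507,-0.019,0.065,0,0.308,1],[0.06,-0.507,-0.019,0.065,0,0.308,1],[0.06,-0.507,-0.019,0.065,0,0.308,1]])

```text
time_s: 9.32
position: [0.4882, 0.1167, 0.266]
tcp_rot: [[-0.977, -0.074, 0.199], [-0.072, 0.997, 0.016], [-0.2, 0.001, -0.98]]
force: [-0.3, -0.8, -0.4]
opening: 0.113
grasp_force: 30.0
```

>>> step_arm(steps=[[-0.01,-0.08,0,0,0.05,0,1],[-0.02,-0.19,0.002,0,0.12,0,1],[-0.04,-0.3,0.004,0,0.19,0,1],[-0.05,-0.41,0.006,0,0.26,0,1],[-0.063,-0.507,0.007,0,0.333,0,1],[-0.063,-0.507,0.007,0,0.333,0,1],[-0.063,-0.507,0.007,0,0.333,0,1]])

```text
time_s: 9.9
position: [0.5202, -0.0322, 0.2684]
tcp_rot: [[-0.995, -0.076, -0.057], [-0.076, 0.997, -0.002], [0.057, 0.002, -0.998]]
force: [-0.1, 0.7, -0.4]
opening: 0.116
grasp_force: 30.0
```

```bash
python3 - <<'E'
from bt import *
s=read_state();print(s['position'],s['joint_positions'].round(1),s['force'],s['opening'])
tp[1]=0
plan([tcp(-.14,.09,35)])
E
```

```text
[ 0.52015205 -0.0322287   0.26841234] [ -15.3   22.    93.3   -1.1   67.8 -109.2] [-0.09306835  0.68585713 -0.40420916] 0.11640532558714985
[-0.134, 0.003, 0.36, 0.0, 0.44, 0.001] rows>=2.8
```

>>> step_arm(steps=[[-0.02,0,0.06,0,0.07,0,1],[-0.05,0,0.14,0,0.17,0,1],[-0.08,0,0.22,0,0.27,0,1],[-0.11,0,0.3,0,0.37,0,1],[-0.134,0.003,0.36,0,0.44,0,1],[-0.134,0.003,0.36,0,0.44,0,1],[-0.134,0.003,0.36,0,0.44,0,1],[-0.134,0.003,0.36,0,0.44,0,1]])

```text
time_s: 10.57
position: [0.553, -0.0271, 0.1605]
tcp_rot: [[-0.918, -0.079, -0.389], [-0.073, 0.997, -0.03], [0.39, 0.001, -0.921]]
force: [-0.1, -0.2, -0.2]
opening: 0.113
grasp_force: 30.0
```

```bash
python3 - <<'E'
from bt import *
s=read_state();print(s['position'],tcp(-.14,.09,35)[0],s['tcp_rot'][:,2],s['joint_positions'].round(1),s['opening'])
save('scene','s5.png');save('top','t5.png');save('wrist','w5.png')
A=cv2.resize(cv2.imread('pics/s5.png')[130:250,190:340],(600,480))[:,:400+200]
cv2.imwrite('pics/s5c.png',cv2.resize(cv2.imread('pics/s5.png')[125:255,210:390],(792,572),interpolation=cv2.INTER_CUBIC))
E
```

```text
[ 0.55298129 -0.02711613  0.16050925] [ 0.55402657 -0.02925789  0.15829559] [-0.38898421 -0.02968365 -0.92076608] [ -11.3   40.3   81.5   -6.1   80.4 -103.6] 0.11262596876424713
```

View pics/s5c.png

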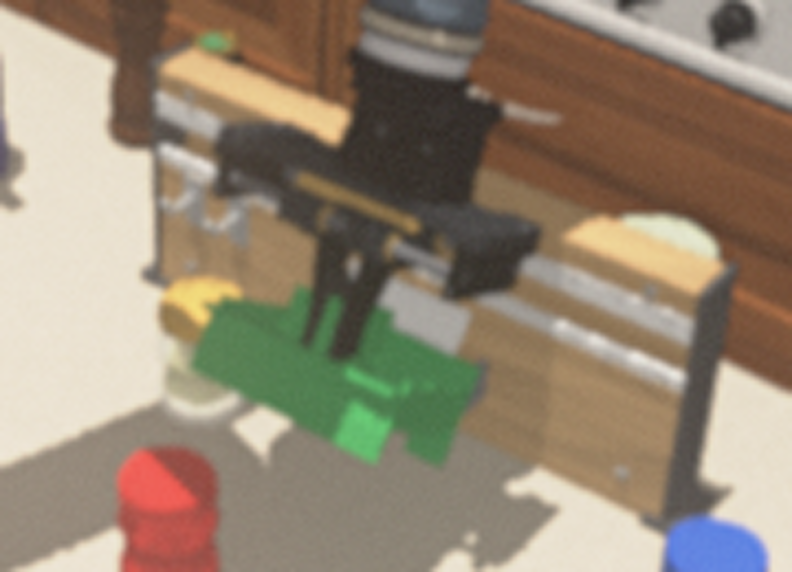

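The bin is tilted and held. The lip's left corner is near (197,370), the tongue's top right corner near (470,308), and the jar stands left of the place. I check these against projections.

```bash
cat >> bt.py <<'E'
def binpose():
    s=read_state();q=np.array(s['tcp_rot'])@tR.T;o=np.array(s['position'])-q@tp
    M=R.from_euler('z',ry).as_matrix();d=M.T@(o-np.array([*rail,0]));a=R.from_matrix(M.T@q).as_euler('zyx',degrees=True)
    return o,q,d,a
E
python3 - <<'E'
from bt import *
tp[1]=0
o,q,d,a=binpose();print('bin in rail',d.round(4),a.round(2))
k=[(-58,70,44),(-58,-70,44),(-42,-70,44),(54,-45,93),(54,45,93),(47,-70,0),(45,-70,66),(45,70,66)]
print(((proj('s5',np.array([o+q@(np.array(x)/1e3) for x in k]))-[210,125])*4.4).round().tolist())
print(((proj('s5',np.array([rw(0,-.17,.185),rw(0,.25,.185),rw(0,-.17,.12),rw(0,-.17,.146)]))-[210,125])*4.4).round().tolist())
j=proj('t5',rw(-.085,.138,.082));print(j)
E
```

```text
bin in rail [-0.1398  0.0003  0.0938] [ 0.14 34.71 -0.19]
[[204.0, 298.0], [395.0, 390.0], [407.0, 392.0], [473.0, 311.0], [355.0, 258.0], [445.0, 466.0], [485.0, 366.0], [302.0, 281.0]]
[[700.0, 296.0], [156.0, 69.0], [685.0, 384.0], [691.0, 349.0]]
[239.71885915 178.53054903]
```

```bash
python3 - <<'E'
from bt import *
tp[1]=0
plan([tcp(-.100,.084,35),tcp(-.0875,.0985,35),tcp(-.0755,.1155,35)])
E
```

```text
[-0.136, -0.002, -0.021, -0.003, 0.007, 0.001] rows>=1.0
[-0.019, 0.0, -0.061, 0.0, -0.0, -0.0] rows>=0.5
[-0.015, 0.0, -0.068, 0.0, -0.0, -0.0] rows>=0.5
```

>>> step_arm(steps=[[-0.05,0,-0.007,0,0,0,1],[-0.1,0,-0.015,0,0.005,0,1],[-0.136,-0.002,-0.021,-0.003,0.007,0,1],[-0.136,-0.002,-0.021,-0.003,0.007,0,1],[-0.136,-0.002,-0.021,-0.003,0.007,0,1]])

```text
time_s: 11.13
position: [0.5938, -0.0262, 0.1514]
tcp_rot: [[-0.917, -0.076, -0.392], [-0.07, 0.997, -0.028], [0.393, 0.002, -0.919]]
force: [-0.2, -0.4, -2.2]
opening: 0.113
grasp_force: 30.0
```

```bash
python3 - <<'E'
from bt import *
tp[1]=0
o,q,d,a=binpose();print('bin in rail',d.round(4),a.round(2),read_state()['force'])
plan([tcp(-.0875,.0985,35),tcp(-.0755,.1155,35)])
E
```

```text
bin in rail [-0.1002 -0.0006  0.0831] [3.000e-02 3.511e+01 1.000e-02] [-0.23539697 -0.37887152 -2.15184418]
[-0.018, 0.002, -0.064, 0.0, -0.002, 0.001] rows>=0.5
[-0.015, 0.0, -0.068, 0.0, -0.0, -0.0] rows>=0.5
```

>>> step_arm(steps=[[-0.009,0.001,-0.032,0,0,0,1],[-0.018,0.002,-0.064,0,0,0,1],[-0.026,0.002,-0.098,0,0,0,1],[-0.033,0.002,-0.132,0,0,0,1],[-0.033,0.002,-0.132,0,0,0,1],[-0.033,0.002,-0.132,0,0,0,1]])

```text
time_s: 11.63
position: [0.6191, -0.0237, 0.1837]
tcp_rot: [[-0.917, -0.076, -0.392], [-0.071, 0.997, -0.028], [0.393, 0.002, -0.92]]
force: [1.1, -0.1, -1.3]
opening: 0.113
grasp_force: 30.0
```

```bash
python3 - <<'E'
from bt import *
tp[1]=0
o,q,d,a=binpose();print('bin in rail',d.round(4),a.round(2),read_state()['force'])
save('scene','s6.png')
# target: neck bottom point (47.5,62) at rail (2.5, 121), various tilt
def neck(th,nx=50,x=.0035,z=.122):
    t=np.radians(th);c,s_=np.cos(t),np.sin(t)
    return (x-(nx*c+62*s_)/1e3, z-(-nx*s_+62*c)/1e3)
for th in(35,28,21,16): print(th,neck(th))
plan([tcp(*neck(th),th) for th in (35,28,21,17)])
E
```

```text
bin in rail [-7.480e-02  1.000e-04  1.155e-01] [ 5.000e-02  3.506e+01 -1.000e-02] [ 1.06589246 -0.10578453 -1.33806477]
35 (np.float64(-0.07301934126821444), np.float64(0.0998913950716348))
28 (np.float64(-0.06975461653567157), np.float64(0.09073082738204107))
21 (np.float64(-0.0653978341966687), np.float64(0.0820364110344385))
16 (np.float64(-0.06165260085756989), np.float64(0.07618364264267419))
[-0.026, -0.001, 0.043, 0.0, -0.003, 0.001] rows>=0.4
[0.007, -0.0, 0.029, 0.0, -0.156, -0.0] rows>=1.0
[0.007, -0.0, 0.029, 0.0, -0.156, -0.0] rows>=1.0
[0.004, -0.0, 0.016, 0.0, -0.089, -0.0] rows>=0.6
```

```bash
python3 - <<'E'
from bt import *
tp[1]=0
def neck(th,nx=50,x=.002,z=.122):
    t=np.radians(th);c,s_=np.cos(t),np.sin(t)
    return (x-(nx*c+62*s_)/1e3, z-(-nx*s_+62*c)/1e3)
s=read_state();p,r=np.array(s['position']),np.array(s['tcp_rot'])
for th in (35,28,21,17): plan([tcp(*neck(th),th)],(p,r))
E
```

```text
[-0.022, -0.001, 0.045, 0.0, -0.003, 0.001] rows>=0.4
[-0.015, -0.001, 0.074, 0.001, -0.159, 0.001] rows>=1.0
[-0.012, -0.001, 0.103, 0.001, -0.314, 0.001] rows>=2.0
[-0.012, -0.001, 0.12, 0.001, -0.403, 0.001] rows>=2.5
```

>>> step_arm(steps=[[-0.022,-0.001,0.045,0,-0.003,0,1],[-0.018,-0.001,0.06,0,-0.08,0,1],[-0.015,-0.001,0.074,0,-0.159,0,1],[-0.013,-0.001,0.089,0,-0.237,0,1],[-0.012,-0.001,0.103,0,-0.314,0,1],[-0.012,-0.001,0.12,0,-0.403,0,1],[-0.012,-0.001,0.12,0,-0.403,0,1],[-0.012,-0.001,0.12,0,-0.403,0,1]])

```text
time_s: 12.35
position: [0.6058, -0.0243, 0.1482]
tcp_rot: [[-0.993, -0.076, -0.094], [-0.076, 0.997, -0.003], [0.094, 0.004, -0.996]]
force: [-2.4, 1.7, -0.5]
opening: 0.113
grasp_force: 30.0
```

```bash
python3 - <<'E'
from bt import *
tp[1]=0
o,q,d,a=binpose();print('bin in rail',d.round(4),a.round(2),read_state()['force'])
M=R.from_euler('z',ry).as_matrix();print('tip',M.T@(o+q@[.054,0,.093]-np.array([*rail,0])))
save('scene','s7.png');save('wrist','w7.png')
cv2.imwrite('pics/s7c.png',cv2.resize(cv2.imread('pics/s7.png')[125:255,210:390],(792,572),interpolation=cv2.INTER_CUBIC))
E
```

```text
bin in rail [-0.0663  0.0006  0.077 ] [-1.000e-02  1.733e+01  1.400e-01] [-2.38251702  1.69218103 -0.54973821]
tip [0.01297265 0.00039389 0.14966496]
```

View pics/s7c.png

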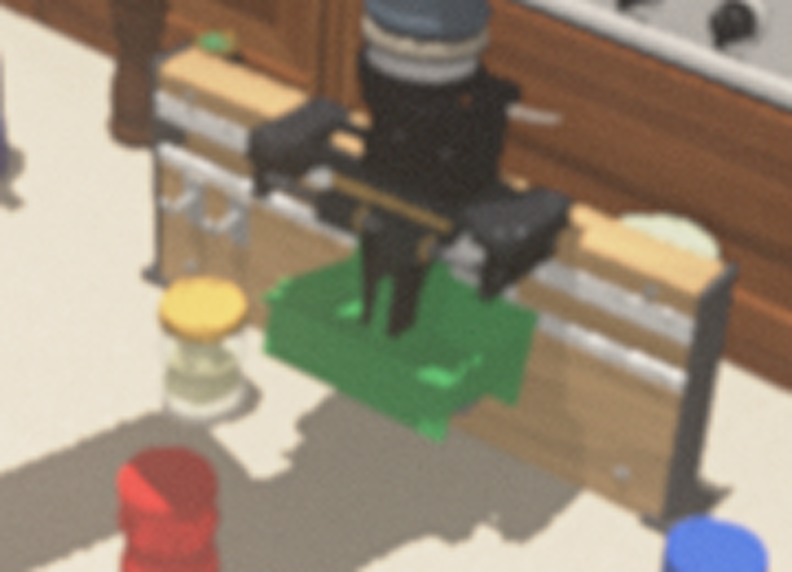

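The scene shows the tongue in the groove and the bin leaning at about 17°, with the jar standing to the left. Now I lower it slightly and release.

>>> step_arm(steps=[[0,0,0.004,0,-0.02,0,1],[0,0,0.006,0,-0.04,0,1],[0,0,0.006,0,-0.04,0,1],[0,0,0.006,0,-0.04,0,1]])

```text
time_s: 12.78
position: [0.6065, -0.0237, 0.1458]
tcp_rot: [[-0.995, -0.076, -0.061], [-0.076, 0.997, 0.0], [0.061, 0.005, -0.998]]
force: [-4.1, 4.1, -1.0]
opening: 0.114
grasp_force: 30.0
```

>>> step_arm(steps=[[0,0,0,0,0,0,0.2],[0,0,0,0,0,0,0.2],[0,0,0,0,0,0,0.2],[0,0,0,0,0,0,0.2],[0,0,0,0,0,0,0.2],[0,0,0,0,0,0,0.2],[0,0,0,0,0,0,0.2],[0,0,0,0,0,0,0.2]])

```text
time_s: 13.45
position: [0.6078, -0.0249, 0.1464]
tcp_rot: [[-0.995, -0.076, -0.057], [-0.076, 0.997, -0.002], [0.057, 0.002, -0.998]]
force: [-0.1, 0.3, -0.7]
opening: 0.397
grasp_force: 0.0
```

>>> step_arm(steps=[[0,0,-0.05,0,0,0,0.2],[0,0,-0.12,0,0,0,0.2],[0,0,-0.22,0,0,0,0.2],[0,0,-0.33,0,0,0,0.2],[0,0,-0.4,0,0,0,0.2],[0,0,-0.4,0,0,0,0.2],[0,0,-0.4,0,0,0,0.2]])

```text
time_s: 14.03
position: [0.6152, -0.0246, 0.2676]
tcp_rot: [[-0.996, -0.076, -0.054], [-0.076, 0.997, -0.003], [0.054, 0.002, -0.999]]
force: [-0.4, -0.6, -0.2]
opening: 0.401
grasp_force: 0.0
```

```bash
python3 - <<'E'
from bt import *
s=read_state();print(s['position'],s['force'])
a=save('scene','s8.png');save('top','t8.png')
# predicted bin leaning at 14 deg / level: project corners and compare with green mask extremes
g=(a[...,1].astype(int)>a[...,0]+25)&(a[...,1].astype(int)>a[...,2]+20)
g[:150]=0;g[:,:200]=0;g[230:]=0;g[:,340:]=0
c=cv2.convexHull(cv2.findNonZero(g.astype(np.uint8)))
print(g.sum(),cv2.approxPolyDP(c,2,True)[:,0].tolist())
for th,x,z in((14,None,None),(17,None,None),(0,None,None)):
    t=np.radians(th);C,S=np.cos(t),np.sin(t)
    ox=.002-(.049*C+.062*S);oz=.12-(-.049*S+.062*C)
    M=R.from_euler('z',ry).as_matrix()@R.from_euler('y',th,degrees=True).as_matrix()
    k=np.array([(-58,70,44),(-58,-70,44),(-58,-70,30),(45,-70,66),(45,70,66),(47,-70,0),(-31,0,76),(41,0,76)])/1e3
    print(th,proj('s8',rw(ox,0,oz)+k@M.T).round(1).tolist())
E
```

```text
[ 0.61519728 -0.02462075  0.26759111] [-0.39754261 -0.63889864 -0.21956335]
2059 [[326, 215], [309, 225], [215, 229], [200, 170], [212, 151], [291, 152], [305, 158], [330, 196]]
14 [[269.7, 193.7], [311.7, 213.9], [310.7, 218.6], [333.4, 196.6], [292.3, 178.4], [328.5, 217.4], [298.0, 190.4], [312.2, 184.4]]
17 [[269.9, 192.0], [312.0, 212.1], [310.8, 216.8], [333.5, 196.5], [292.4, 178.3], [328.0, 217.6], [298.4, 188.9], [312.4, 184.2]]
0 [[269.8, 201.2], [311.3, 221.5], [311.0, 225.6], [333.2, 197.0], [292.1, 178.8], [331.3, 215.4], [296.4, 197.0], [311.5, 185.4]]
```

```bash
python3 - <<'E'
from bt import *
for f,x0,x1,y0,y1 in(('s7',255,345,160,240),('s8',255,345,160,240)):
    a=cv2.imread(f'pics/{f}.png').astype(int);g=(a[...,1]>1.4*a[...,2])&(a[...,1]>1.25*a[...,0])
    m=np.zeros_like(g);m[y0:y1,x0:x1]=g[y0:y1,x0:x1]
    n,l,st,_=cv2.connectedComponentsWithStats(m.astype(np.uint8));i=1+st[1:,4].argmax()
    c=cv2.convexHull(cv2.findNonZero((l==i).astype(np.uint8)));print(f,st[i],cv2.approxPolyDP(c,1.2,True)[:,0].tolist())
E
```

```text
s7 [ 271  183   61   42 1389] [[331, 197], [326, 215], [309, 224], [271, 204], [271, 192], [291, 183], [310, 185]]
s8 [ 270  180   60   46 1614] [[326, 214], [309, 225], [270, 205], [270, 193], [291, 180], [309, 185], [329, 196]]
```

```bash
python3 - <<'E'
from bt import *
T=tool(ry,0);plan([(rw(-.1,0,.2),T),(rw(-.1,0,.155),T),(rw(-.1,0,.128),T)])
E
```

```text
[0.12, -0.0, 0.224, 0.004, -0.077, 0.002] rows>=1.8
[0.0, 0.0, 0.15, 0.0, 0.0, 0.0] rows>=1.1
[0.0, 0.0, 0.09, 0.0, 0.0, 0.0] rows>=0.6
```

>>> step_arm(steps=[[0.06,0,0.05,0.004,-0.077,0,1],[0.12,0,0.12,0.004,-0.077,0,1],[0.12,0,0.224,0.004,-0.077,0,1],[0.12,0,0.224,0.004,-0.077,0,1],[0.12,0,0.224,0.004,-0.077,0,1],[0.12,0,0.224,0.004,-0.077,0,1],[0.12,0,0.224,0.004,-0.077,0,1],[0.12,0,0.224,0.004,-0.077,0,1]])

```text
time_s: 14.8
position: [0.5763, -0.0276, 0.2024]
tcp_rot: [[-0.997, -0.076, 0.006], [-0.076, 0.997, -0.001], [-0.006, -0.001, -1.0]]
force: [0.3, 0.8, 0.7]
opening: 0.012
grasp_force: 0.0
```

>>> step_arm(steps=[[0,0,0.04,0,0,0,1],[0,0,0.08,0,0,0,1],[0,0,0.12,0,0,0,1],[0,0,0.15,0,0,0,1],[0,0,0.15,0,0,0,1],[0,0,0.15,0,0,0,1]])

```text
time_s: 15.3
position: [0.5753, -0.0274, 0.1564]
tcp_rot: [[-0.997, -0.076, 0.003], [-0.076, 0.997, -0.0], [-0.003, -0.001, -1.0]]
force: [-0.1, -0.4, 0.2]
opening: 0.004
grasp_force: 0.0
```

>>> step_arm(steps=[[0,0,0.02,0,0,0,1],[0,0,0.035,0,0,0,1],[0,0,0.05,0,0,0,1],[0,0,0.05,0,0,0,1]])

```text
time_s: 15.63
position: [0.5743, -0.0273, 0.1404]
tcp_rot: [[-0.997, -0.076, 0.001], [-0.076, 0.997, -0.0], [-0.001, -0.0, -1.0]]
force: [0.2, 0.8, 0.2]
opening: 0.005
grasp_force: 0.0
```

```bash
cat > mask.py <<'E'
from bt import *
import sys
f=sys.argv[1];save('scene',f+'.png');save('top',f+'t.png')
a=cv2.imread(f'pics/{f}.png').astype(int);g=(a[...,1]>1.4*a[...,2])&(a[...,1]>1.25*a[...,0])
m=np.zeros_like(g);m[160:240,255:345]=g[160:240,255:345]
n,l,st,_=cv2.connectedComponentsWithStats(m.astype(np.uint8));i=1+st[1:,4].argmax()
c=cv2.convexHull(cv2.findNonZero((l==i).astype(np.uint8)));print(f,st[i],cv2.approxPolyDP(c,1.2,True)[:,0].tolist())
s=read_state();print(s['position'],s['force'])
E
python3 mask.py s9
```

```text
s9 [ 273  188   59   41 1136] [[331, 197], [329, 213], [311, 228], [275, 209], [273, 200], [283, 188], [326, 193]]
[ 0.57394536 -0.02720162  0.14050863] [ 0.03166848 -0.25675254  0.0138674 ]
```

>>> step_arm(steps=[[0,0,0.015,0,0,0,1],[0,0,0.03,0,0,0,1],[0,0,0.037,0,0,0,1],[0,0,0.037,0,0,0,1]])

```text
time_s: 16.07
position: [0.5743, -0.0273, 0.1291]
tcp_rot: [[-0.997, -0.076, 0.001], [-0.076, 0.997, 0.0], [-0.001, 0.0, -1.0]]
force: [0.1, -0.1, 0.2]
opening: 0.006
grasp_force: 0.0
```

>>> step_arm(steps=[[0,0,0.007,0,0,0,1],[0,0,0.012,0,0,0,1],[0,0,0.012,0,0,0,1]])

```text
time_s: 16.32
position: [0.5751, -0.0274, 0.1274]
tcp_rot: [[-0.997, -0.076, 0.003], [-0.076, 0.997, -0.0], [-0.003, -0.001, -1.0]]
force: [-2.3, 0.9, 5.9]
opening: 0.004
grasp_force: 3.1
```

>>> step_arm(steps=[[0,0,0.005,0,0,0,1],[0,0,0.008,0,0,0,1],[0,0,0.008,0,0,0,1]])

```text
time_s: 16.57
position: [0.5751, -0.0274, 0.1272]
tcp_rot: [[-0.997, -0.077, 0.004], [-0.077, 0.997, -0.001], [-0.004, -0.001, -1.0]]
force: [-5.5, 0.3, 19.6]
opening: 0.006
grasp_force: 9.8
```

>>> step_arm(steps=[[0,0,-0.05,0,0,0,1],[0.02,0,-0.15,0,0,0,1],[0.1,0,-0.25,0,0,0,1],[0.25,0,-0.35,0,0,0,1],[0.35,0,-0.4,0,0,0,1],[0.45,0,-0.45,0,0,0,1],[0.45,0,-0.45,0,0,0,1],[0.45,0,-0.45,0,0,0,1]])

```text
time_s: 17.23
position: [0.4392, -0.0376, 0.2599]
tcp_rot: [[-0.997, -0.075, 0.006], [-0.075, 0.997, -0.001], [-0.005, -0.002, -1.0]]
force: [0.0, 0.6, 0.5]
opening: 0.006
grasp_force: 0.0
```

```bash
python3 mask.py s10; python3 - <<'E'
from bt import *
a=cv2.imread('pics/s10t.png').astype(int);g=(a[...,1]>1.4*a[...,2])&(a[...,1]>1.2*a[...,0])
g[:130]=0;g[215:]=0;g[:,:235]=0;g[:,320:]=0
print(g.sum(),cv2.approxPolyDP(cv2.convexHull(cv2.findNonZero(g.astype(np.uint8))),1.2,True)[:,0].tolist())
for th in(0,14):
    t=np.radians(th);C,S=np.cos(t),np.sin(t);ox=.002-(.049*C+.062*S);oz=.12-(-.049*S+.062*C)
    M=R.from_euler('z',ry).as_matrix()@R.from_euler('y',th,degrees=True).as_matrix()
    k=np.array([(-58,70,44),(-58,-70,44),(45,-70,66),(45,70,66)])/1e3
    for f in('s10t','s10'):print(th,proj(f,rw(ox,0,oz)+k@M.T).round(1).tolist())
y=(a[...,2]>1.5*a[...,0])&(a[...,1]>1.3*a[...,0])&(a[...,2]>130);y[:160]=0;y[195:]=0;y[:,:220]=0;y[:,262:]=0
v,u=np.nonzero(y);w=at('s10t',u.mean(),v.mean(),.082);M=R.from_euler('z',ry).as_matrix();print('jar',len(u),M.T@(w-np.array([*rail,0])))
E
```

```text
s10 [ 271  179   61   50 1717] [[331, 196], [329, 213], [311, 228], [275, 209], [271, 200], [292, 179], [310, 185]]
[ 0.44103163 -0.03790759  0.25891008] [ 0.42629733 -0.16691859  0.5984144 ]
1358 [[303, 178], [278, 181], [261, 181], [259, 150], [301, 147]]
0 [[261.0, 182.3], [304.5, 179.9], [302.8, 147.1], [259.2, 149.5]]
0 [[269.8, 201.2], [311.3, 221.5], [333.2, 197.0], [292.1, 178.8]]
14 [[261.1, 181.1], [305.3, 178.7], [302.8, 146.7], [259.2, 149.1]]
14 [[269.7, 193.7], [311.7, 213.9], [333.4, 196.6], [292.3, 178.4]]
jar 241 [-0.08338478  0.13930231  0.082     ]
```

```bash
python3 -c "
from rig import *
print(hand_in())"
```

```text
the job is handed in; nothing more can be done
None
```

I handed the job in at about 17 s: the bin seated level on the rail over the catch, the jar stands 139 mm to the left of the catch, and the robot is clear of everything. I checked the bin and jar against the final camera images but not the shaker or mug, and the hand-in returned no verdict.

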